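Gauge the depth of a blind hole

ROBOT

A 7-joint arm with a two-finger parallel gripper is mounted at the origin on a cart in front of the work surface, level with it; the furniture and walls round the work are solid. World frame = base frame: x ahead of the robot, y to its left, z up, the work surface at z = 0. Lengths are in m, angles in rad, forces in N, time in s.
With the tool pointing down it reaches from about 0.4 to 0.85 m from the base axis. Payload 4.5 kg.
Tool frame: the origin (TCP) lies where the fingers leave the gripper's body, on its centre line; the fingertips stand 64 mm ahead of it and the grasp point (between the pads) lies 45 mm ahead of it; z points along the fingers, y is the line along which they close (so a half turn about z gives the same grasp; the last joint's range is limited). The gripper opens to 88 mm and grips with 3 to 60 N. Pads are 18 mm wide; open, the fingers measure 123 mm over their backs; the gripper's body (75 mm by 187 mm) begins 45 mm behind the grasp point.
Start: joints at [1.182, 0.689, -0.195, 1.565, 0.157, 0.902, -0.215], TCP at [0.256, -0.57, 0.303] pointing down, gripper open.
Joint ranges: [-3.01, 3.01], [-0.46, 2.08], [-1.47, 1.51], [0.13, 2.56], [-1, 4.14], [0.04, 2.09], [-2.66, 2.66]. Speed limits (rad/s): [2.57, 2.57, 3.14, 3.14, 3.14, 3.14, 3.14].

INTERFACE

Orientations are given as a unit quaternion [x, y, z, w].
In Python, from plant import r gives the robot as it stands.
- The arm moves only by the tool play_rows, never from a script. Its arguments are lists of equal length, an entry for each row: "translation": the shift along the tool's x, y, z in m, a list of three; "delta_rot": the turn, a rotation vector about the tool's x, y, z in degrees, a list of three; "grip": the opening, from -1 (shut) to 1 (fully open). In form: {"translation": [[x, y, z], ...], "delta_rot": [[rx, ry, rz], ...], "grip": [grip, ...]}. A call has 1 to 20 rows; each row shifts and turns the commanded pose from where the row before left it, along the tool's axes as they then stand; what a row does not reach is not made up. A row lasts 1/8 s, in which the tool goes at most 62.5 mm and 10.7 degrees, less where a joint would pass 70% of its speed; a pose out of reach is approached as far as the arm can. A call with a gripper value outside its range is refused whole. The fingers move at their own pace and stop on an object; "squeeze" is the grip in N (left out, the last holds). Time passes only in rows, so rows that do not move let the fingers close. It gives the time, the measured TCP pose, the force, the opening and the grip force at its end, in the units of the state.
- r.get_state(): the state, without advancing time (a new reading comes with each control period).
- r.snapshot(name): name is "scene" or "top"; returns the picture (384x512x3 uint8, blue, green, red); there is no depth.
- r.get_calibration(name): a dict with "intrinsics" (3x3 intrinsics, pixels), "eye" and "rotation" of the camera in the world. Camera axes: x right, y up, looking along -z (the intrinsics and any distortion apply to the point x, -y, -z); pixel columns grow to the right and rows downward; lengths in m; the calibration is good to about 2 mm. A picture is of the moment at which its call begins. get_calibration takes no time and is no camera call.
- r.finish_job(): hands the job in; it is judged then, once.
Trained networks look in the newest picture that a camera, given by its name, has taken for a name from the list of things; names that differ only in an ending like _2 or _b are one class to them, and where a whole thing is asked for, a point or a joint stands for the part that bears it (a point fixed in the world has none). Each returns a list of dicts, best first, with "confidence" (0 to 1); they miss things now and then, are a little off and sometimes report something else, mostly with a low value. They report only what shows in the picture. A call takes as long as a camera call. They do not tell look-alikes from the thing itself.
- r.look_for(camera, target): "point" ([x, y, z] in m, in world coordinates, good to about 4 mm: the middle of the surface that is visible of it).
- r.silhouettes(camera, target): "pixels" (384x512 bool, what is visible of it).
The state is a dict: "clock": time; "q": joint angles; "qd": joint speeds; "joint_torque": joint torques, N m; "tool_pos": TCP position; "eef_rot": TCP orientation; "contact_force": force on the tool from outside, world axes, zero at the start; "moment": the same for the moment, N m; "opening": opening from 0.0 (shut) to 1.0 (fully open); "finger_force": force on a finger pad.
Only numpy, scipy, OpenCV 4.12 (cv2) and the standard library are available. Lean on these libraries where they do the work, as an engineer would, in place of code of your own. Each camera call takes 0.05 s, during which the arm holds its last target. There are 200 camera calls.

TASK

Check how deep the blind hole is in the round steel part that stands in the corner stop: set the depth gauge flat on top of the part with its rod over the hole, and press the rod down gently, with no more than 20 N, until it rests on the bottom of the hole. Then lift the gauge off without shifting the rod and stand it back in its rest, so that the depth can be read from it. Leave the part in the stop, and do not disturb the other parts or the things lying about.

Things in the scene. Friction and masses are not known exactly. Their poses are not given: they have to be found in the camera images.
- gauge: depth gauge, loose, 0.4 kg: steel foot beam 90 mm long (its x), 22 mm wide (y), 8 mm thick, on its middle a hub block 26 mm (x) by 22 mm (y) that reaches to 30 mm above the underside; grip the hub across y. A small brass screw, not needed, sticks out 15 mm from the hub's -x side. Origin: centre of the foot's underside, on the rod's axis; z up
- gauge_rod (a joint): how far the gauge's rod sticks out below the underside of the foot, m: 0 is flush, 0.027 fully out; this is the gauge's reading. The rod, 7 mm diameter with a tapered tip, runs through the middle of the hub; it is held by friction of about 3.5 N, slides down when its head is pressed and stays where it is left
- rod: the shaft of the gauge's rod, 7 mm diameter, 60 mm long; origin: centre of its lower end, the tip, z up
- rod_head (a point): centre of the top of the rod's head, a dark steel disc 15 mm in diameter and 6 mm thick; it stands 65 mm above the rod's tip, so 65 mm less the reading above the foot's underside
- rest: black plastic cradle fixed to the bench, holds the gauge at the start: base 104 x 58 mm, two uprights 12 mm thick, 36 mm either side of the centre along its x, each with a notch 31 mm wide and 8.5 mm deep; the foot beam lies along the rest's x in the two notches (either end first), the rod hangs free between. Origin: centre of the underside
- rest_seat (a point): where the origin of the gauge lies when it stands properly in the rest: midway between the notches, 41 mm above the bench; axes as the rest
- v_stop: dark steel corner stop screwed to the bench: two bars 24 mm high at 90 degrees that open towards its -x, against which one round part stands. Origin: on the bench where the part's centre belongs
- v_seat (a point): on the bench, where the centre of the part in the corner stop belongs
- part_1: loose turned steel foot, 0.6 kg: 64 mm wide flange 10 mm thick, 52 mm wide body, flat top 38 mm above the bench; a flat-bottomed blind hole, 9 mm diameter, runs down from its centre. It stands in the corner stop. Its hole is 10 to 24 mm deep, each time different and unknown (hole_bottom_c0 in the rules is 3.5 mm under its bottom). Origin: centre of the underside, z up
- part_2: loose turned steel foot, 0.6 kg: 64 mm wide flange 10 mm thick, 52 mm wide body, flat top 38 mm above the bench; a flat-bottomed blind hole, 9 mm diameter, runs down from its centre. It looks like part_1 and waits farther back. Origin: centre of the underside, z up
- part_3: loose turned steel foot, 0.6 kg: 64 mm wide flange 10 mm thick, 52 mm wide body, flat top 38 mm above the bench; a flat-bottomed blind hole, 9 mm diameter, runs down from its centre. It looks like part_1 and waits farther back. Origin: centre of the underside, z up
- pen: bystander, lying loose: blue pen, 142 x 8 mm; origin: centre of its underside
- note_pad: bystander, lying loose: small square pad of sticky notes, 51 x 51 x 10 mm; origin: centre of its underside
- marker: bystander, lying loose: white marker with a black cap, 133 x 15 mm; origin: centre of its underside
- eraser: bystander, lying loose: eraser, 58 x 28 x 13 mm; origin: centre of its underside
- side_cutters: bystander, lying loose: side cutters, 121 x 45 x 11 mm; origin: centre of its underside
There are look-alikes about, which are no part of the job. Leave any purple or turquoise look-alike of the part_1 alone.

How it is judged:
On the way:
1. the gauge stands flat on the part in the corner stop and its rod is pressed (over 1 N) onto the bottom of the hole (z of hole_bottom_c0 in the frame of rod between -0.0045 and -0.0025 m and contact force between rod and hole_bottom_c0 above 1 N and z of gauge in the frame of part_1 between 0.0365 and 0.0395 m and angle between gauge's own z axis and vertical below 0.04 rad and horizontal distance between part_1 and v_seat below 0.012 m and angle between part_1's own z axis and vertical below 0.05 rad), for 0.1 s.
At the end, for the whole second after the job is handed in: Gauge in its rest: within 15 mm lengthwise, 2.5 mm of the seat's height, 0.06 rad of upright, at rest; rod out by the depth of the hole in the part in the corner stop, within 1.2 mm; that part still upright in the stop, within 12 mm of its place (z of hole_bottom_c0 in the frame of rod between -0.0077 and -0.0053 m and z of gauge in the frame of rest_seat between -0.0025 and 0.0025 m and horizontal distance between gauge and rest_seat below 0.015 m and angle between gauge's own z axis and vertical below 0.06 rad and linear speed of gauge below 0.01 m/s and horizontal distance between part_1 and v_seat below 0.012 m and angle between part_1's own z axis and vertical below 0.05 rad); the robot touches nothing.
It fails at once if the rod presses on a part with more than 20 N (contact force between rod and part_1 above 20 N or contact force between rod and part_2 above 20 N or contact force between rod and part_3 above 20 N).
It fails at once if a waiting part is moved by more than 15 mm or the part in the corner stop by more than 15 mm (distance of any of part_1, part_2, part_3 from where it was at the start of the episode above 0.015 m).
It fails at once if the pen, note pad, marker, eraser or side cutters is moved by more than 20 mm (distance of any of pen, note_pad, marker, eraser, side_cutters from where it was at the start of the episode above 0.02 m).
It also fails if it takes over 72 s, if anything falls off the work surface, if the arm or the gripper's body presses on something with over 40 N, if the wrist force passes 120 N, or if a joint passes its speed limit or range.

## Working session

There is one attempt and no reset: what is moved stays moved. The work goes in short steps, Python scripts to look and compute and a tool call to move; the robot and the scene stay as the last step left them, time stands still between calls to the robot, and variables do not carry over. Pictures are saved under pics/ and viewed, at most 10 in all, crops included, and the job is handed in when it is done.

Besides the shell and the picture viewer there is one more tool, called after "Call:" as name(argument=value, ...), one argument or row to a line, values as JSON. play_rows: Moves the arm, as the interface text tells. Its arguments: {"type":"object","properties":{"translation":{"type":"array","items":{"type":"array","items":{"type":"number"}}},"delta_rot":{"type":"array","items":{"type":"array","items":{"type":"number"}}},"grip":{"type":"array","items":{"type":"number"}},"squeeze":{"type":"number"}},"required":["translation","delta_rot","grip"]}

```bash
mkdir -p pics; cat > h.py <<'E'
import numpy as np, cv2
from plant import r
from scipy.spatial.transform import Rotation as R
C={n:r.get_calibration(n) for n in("scene","top")}
def proj(n,P):
    c=C[n];p=(np.atleast_2d(P)-c["eye"])@np.array(c["rotation"]);p=p*[1,-1,-1]
    u=p@np.array(c["intrinsics"]).T;return u[:,:2]/u[:,2:]
def ray(n,uv):
    c=C[n];d=np.linalg.inv(c["intrinsics"])@[uv[0],uv[1],1];return np.array(c["eye"]),np.array(c["rotation"])@(d*[1,-1,-1])
def atz(n,uv,z):
    e,d=ray(n,uv);return e+d*(z-e[2])/d[2]
def tri(uv1,uv2):
    A=[];b=[]
    for n,uv in(("scene",uv1),("top",uv2)):
        e,d=ray(n,uv);d/=np.linalg.norm(d);M=np.eye(3)-np.outer(d,d);A.append(M);b.append(M@e)
    return np.linalg.lstsq(np.vstack(A),np.hstack(b),rcond=None)[0]
E
python3 - <<'E'
from h import *
for n in C:
    cv2.imwrite(f"pics/{n}0.png",cv2.resize(r.snapshot(n),(800,600))); print(n,C[n])
for n in C:
  for t in("gauge","rest","v_stop","part_1","rod_head","gauge_rod"):
    print(n,t,[(round(d["confidence"],2),np.round(d["point"],3)) for d in r.look_for(n,t)][:5])
print(r.get_state())
E
```

```text
scene {'intrinsics': array([[361.80473652,   0.        , 256.28434155],
       [  0.        , 361.80473652, 190.93077444],
       [  0.        ,   0.        ,   1.        ]]), 'eye': array([-0.20191865,  0.41465853,  0.59622739]), 'rotation': array([-0.25178675,  0.41964775,  0.76042067, -0.42691873])}
top {'intrinsics': array([[376.52854111,   0.        , 254.33743116],
       [  0.        , 376.52854111, 192.16392449],
       [  0.        ,   0.        ,   1.        ]]), 'eye': array([0.36132346, 0.00470308, 0.96895836]), 'rotation': array([ 0.07267737, -0.0705624 , -0.68053476,  0.72567995])}
scene gauge [(0.76, array([0.49 , 0.116, 0.063]))]
scene rest [(0.82, array([0.475, 0.111, 0.019]))]
scene v_stop [(0.78, array([ 0.505, -0.165,  0.024]))]
scene part_1 [(0.96, array([ 0.357, -0.098,  0.023])), (0.92, array([ 0.336, -0.194,  0.029])), (0.81, array([ 0.468, -0.158,  0.028])), (0.67, array([ 0.665, -0.167,  0.026])), (0.67, array([ 0.688, -0.049,  0.028]))]
scene rod_head [(0.62, array([0.502, 0.113, 0.1  ]))]
scene gauge_rod [(0.57, array([0.503, 0.107, 0.095]))]
top gauge [(0
[... 389 characters left out ...]
lock': 0.7, 'q': array([ 1.18178362,  0.68904817, -0.19463185,  1.56528618,  0.15728727,
        0.90249477, -0.21510457]), 'qd': array([-0.00124902,  0.00027813, -0.00289428,  0.00098958, -0.00076269,
        0.00073229, -0.00168371]), 'joint_torque': array([-2.24888017e-04, -5.27360559e+01, -1.26680911e+00, -1.53720331e+01,
       -5.19863656e-02, -4.92546060e-04,  2.96350788e-05]), 'tool_pos': array([ 0.25650585, -0.56996816,  0.30277959]), 'eef_rot': array([9.77733336e-01, 2.09851181e-01, 3.59918807e-05, 6.62827443e-05]), 'contact_force': array([0.16948815, 0.25214628, 0.2197339 ]), 'moment': array([0.01337501, 0.06334642, 0.01157797]), 'finger_force': 0.0, 'opening': 1.0044171237804238}
```

View pics/scene0.png

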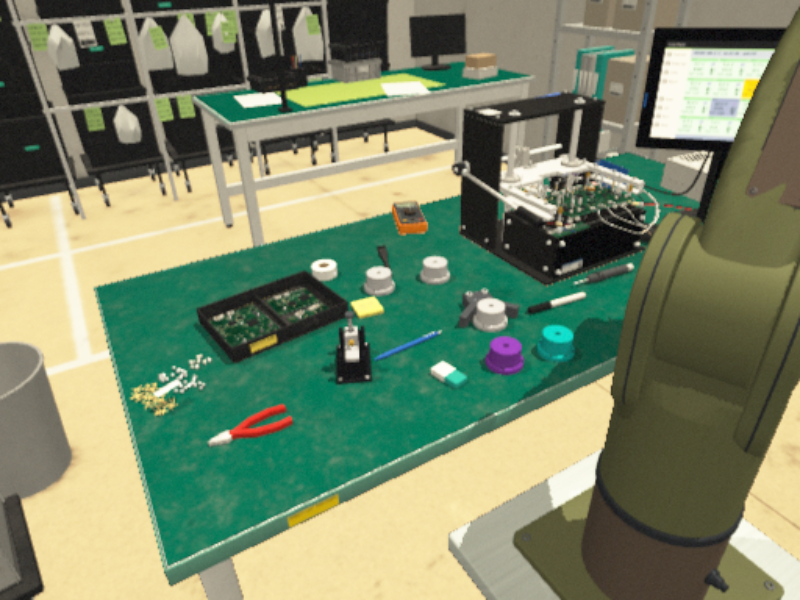

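View pics/top0.png

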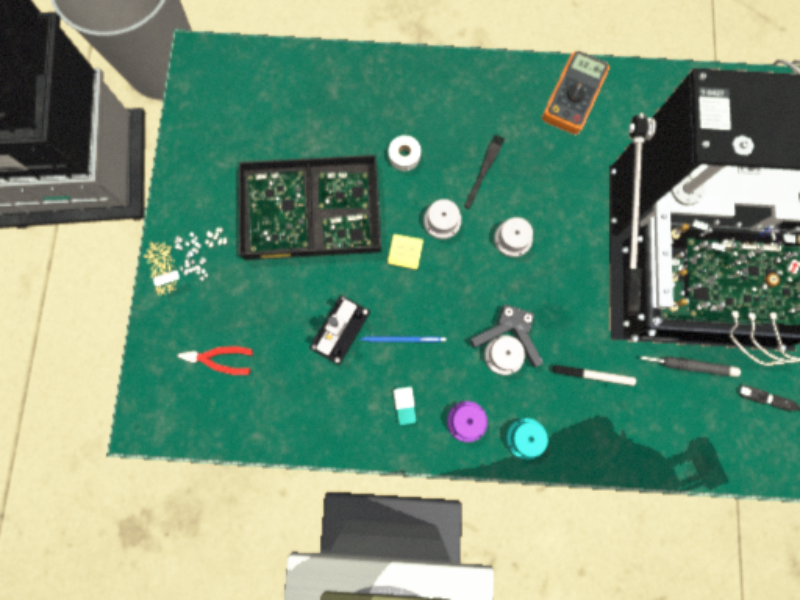

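The scene view shows the gauge in its rest at (352,350) and the part in the stop at (490,312), in 800x600 pixels. The top view shows them at (340,330) and (505,345). The purple and turquoise look-alikes are nearer the robot. I'll take enlarged crops next.

```bash
sed -i 's/^C={.*/C={n:dict(r.get_calibration(n)) for n in("scene","top")}\nfor c in C.values(): c["rotation"]=R.from_quat(c["rotation"]).as_matrix()/' h.py
python3 - <<'E'
from h import *
rows=[]
for n,cs in(("scene",((225,221),(314,200))),("top",((217,211),(325,221)))):
    im=r.snapshot(n); L=[]
    for cx,cy in cs:
        x0,y0=cx-33,cy-25; L.append(cv2.resize(im[y0:y0+50,x0:x0+66],(396,300),interpolation=cv2.INTER_CUBIC))
    rows.append(np.hstack(L))
cv2.imwrite("pics/m1.png",np.vstack(rows))
for n in C:
  for t in("gauge","rest","v_stop","part_1","rod_head"):
    for d in r.silhouettes(n,t):
      ys,xs=np.nonzero(d["pixels"]); 
      if len(xs)<5: continue
      rc=cv2.minAreaRect(np.c_[xs,ys].astype(np.float32))
      print(n,t,round(d["confidence"],2),len(xs),np.round([xs.mean(),ys.mean()],1),xs.min(),xs.max(),ys.min(),ys.max(),np.round(rc[0],1),np.round(rc[1],1),round(rc[2],1))
print(proj("top",[[0.475,-0.157,.038],[.498,.102,.0]]),proj("scene",[[0.475,-0.157,.038]]))
E
```

```text
scene gauge 0.47 227 [224.6 217. ] 220 229 199 230 [224.5 214.6] [31.3  8.9] 86.4
scene gauge 0.18 34 [223.8 204.1] 222 225 200 209 [223.5 204.5] [9. 3.] 90.0
scene rest 0.89 504 [226.3 231. ] 215 237 210 244 [226. 227.] [34. 22.] 90.0
scene rest 0.27 161 [355.  193.1] 338 374 187 199 [355.8 192.9] [ 4.7 37.6] 74.1
scene v_stop 0.7 371 [306.9 195.4] 293 331 184 209 [310.5 194.5] [23.  39.9] 77.7
scene part_1 0.83 284 [242.6 179.7] 233 252 170 188 [242.5 179. ] [18. 19.] 90.0
scene part_1 0.78 287 [278.3 172.7] 269 287 164 181 [278.  172.5] [17. 18.] 90.0
scene part_1 0.74 354 [313.5 200.8] 303 324 191 210 [313.5 200.5] [19. 21.] 90.0
scene part_1 0.63 495 [323.1 227.1] 311 335 215 239 [323. 227.] [24. 24.] 90.0
scene part_1 0.56 443 [355.4 219.4] 344 366 208 230 [355. 219.] [22. 22.] 90.0
scene rod_head 0.37 28 [223.7 203.3] 222 225 200 208 [223.5 204. ] [8. 3.] 90.0
top gauge 0.84 375 [215.  209.1] 203 227 193 226 [214.2 208.8] [12.1 37.2] 30.6
top gauge 0.28 146 [256.2 217. ] 231 282 216 218 [256.5 217. ] [ 2. 51.] 90.0
top gauge 0.26 624 [328.4 212. ] 302 346 195 235 [328.4 213.3] [46.5 32.4] 19.7
top rest 0.84 470 [219.7 211.7] 199 236 190 232 [217.4 210.7] [22.6 39.6] 29.5
top v_stop 0.65 591 [328.5 212.2] 302 346 196 234 [327.8 212.9] [45.9 31.4] 18.0
top part_1 0.91 512 [298.9 269.5] 286 311 257 282 [299.  269.5] [24.7 24.7] 45.0
top part_1 0.78 504 [329.  151.8] 317 341 139 164 [329.  151.5] [25. 24.] 90.0
top part_1 0.71 513 [322.7 227.1] 310 335 215 239 [322.5 227. ] [24. 25.] 90.0
top part_1 0.64 529 [336.9 280.7] 324 350 268 293 [336.8 280.8] [24.7 25.5] 45.0
top part_1 0.57 467 [283.  140.4] 271 294 128 152 [282.5 140. ] [24. 23.] 90.0
top rod_head 0.18 471 [328.8 151.9] 317 340 140 164 [328.5 152. ] [24. 23.] 90.0
[[321.06116638 227.15010511]
 [218.99064182 213.55162492]] [[312.7197274  197.18667497]]
```

View pics/m1.png

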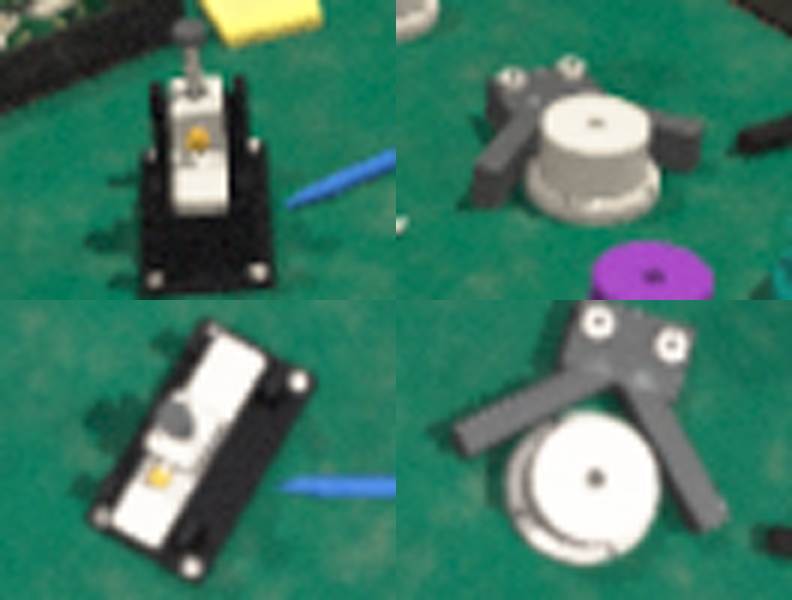

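The crops show the rod head at scene px (223.3,200.3) and top px (213.1,205.3). The hole is at scene (314.1,195.1) and top (324.9,225.3). The brass screw is on the side toward the robot.

```bash
cat >> h.py <<'E'
def cp(x,y,ox,oy): return ((x+.5)/6-.5+ox,(y+.5)/6-.5+oy)
E
python3 - <<'E'
from h import *
print("head",tri(cp(190,28,192,196),cp(177,118,184,186)))
print("hole",tri(cp(201,123,281,175),cp(200,178,292,196)))
T=lambda x,y:cp(x,y,184,186)
print("brass",tri(cp(199,138,192,196),T(160,176)))
sc=[atz("top",T(*p),.004)[:2] for p in((103,216),(190,268),(298,82),(213,30))]
print("screws",np.round(sc,4),"c",np.mean(sc,0))
ft=[atz("top",T(*p),.049)[:2] for p in((113,218),(158,246),(266,60),(212,32))]
ft=np.array(ft);print("foot",np.round(ft,4),"c",ft.mean(0),"yaw",[np.degrees(np.arctan2(*(ft[b]-ft[a])[::-1])) for a,b in((0,3),(1,2))],[np.linalg.norm(ft[b]-ft[a]) for a,b in((0,3),(1,2),(0,1),(2,3))])
sc=np.array(sc);print("rest yaw",[np.degrees(np.arctan2(*(sc[b]-sc[a])[::-1])) for a,b in((0,3),(1,2))],[np.linalg.norm(sc[b]-sc[a]) for a,b in((0,3),(1,2),(0,1),(2,3))])
q=r.get_state()["eef_rot"];print(R.from_quat(q).as_matrix().round(3))
# segment foot (white) contour in top, ransac-free minAreaRect
im=r.snapshot("top")
g=cv2.resize(im[186:236,184:250],None,fx=6,fy=6,interpolation=cv2.INTER_CUBIC);m=(g.min(2)>150).astype(np.uint8)
n,l,s,c=cv2.connectedComponentsWithStats(m);i=1+np.argmax(s[1:,4]);ys,xs=np.nonzero(l==i);rc=cv2.minAreaRect(np.c_[xs,ys].astype(np.float32));print(s[i],rc)
E
```

```text
head [0.5022066  0.10762014 0.10530294]
hole [ 0.48024392 -0.1661072   0.03923911]
brass [0.4844256  0.11657386 0.06319702]
screws [[0.4736 0.1467]
 [0.4538 0.1076]
 [0.5373 0.0676]
 [0.5579 0.1064]] c [0.50566296 0.1070775 ]
foot [[0.4678 0.1359]
 [0.4576 0.1166]
 [0.5375 0.0786]
 [0.5479 0.102 ]] c [0.50270156 0.10828171] yaw [np.float64(-22.984599559575184), np.float64(-25.386531412395147)] [np.float64(0.08696167794197163), np.float64(0.0884683651180518), np.float64(0.021905710406989708), np.float64(0.025536617793958306)]
rest yaw [np.float64(-25.569032051386234), np.float64(-25.562682350469352)] [np.float64(0.09346026893027345), np.float64(0.09259043761247404), np.float64(0.04386239474342028), np.float64(0.04388087132050279)]
[[ 0.912  0.41   0.   ]
 [ 0.41  -0.912 -0.   ]
 [ 0.     0.    -1.   ]]
[  111    29   154   217 11216] ((184.46694946289062, 137.6836700439453), (64.6746597290039, 223.29641723632812), 30.29170036315918)
```

Call:
play_rows(
  translation=[
    [0.0335, -0.0345, 0.006],
    [0.0335, -0.0345, 0.006],
    [0.0335, -0.0345, 0.006],
    [0.0335, -0.0345, 0.006],
    [0.0335, -0.0345, 0.006],
    [0.0335, -0.0345, 0.006],
    [0.0335, -0.0345, 0.006],
    [0.0335, -0.0345, 0.006],
    [0.0335, -0.0345, 0.006],
    [0.0335, -0.0345, 0.006],
    [0.0335, -0.0345, 0.006],
    [0.0335, -0.0345, 0.006],
    [0.0335, -0.0345, 0.006],
    [0.0335, -0.0345, 0.006],
    [0.0335, -0.0345, 0.006],
  ],
  delta_rot=[
    [0, 0, 0],
    [0, 0, 0],
    [0, 0, 0],
    [0, 0, 0],
    [0, 0, 0],
    [0, 0, 0],
    [0, 0, 0],
    [0, 0, 0],
    [0, 0, 0],
    [0, 0, 0],
    [0, 0, 0],
    [0, 0, 0],
    [0, 0, 0],
    [0, 0, 0],
    [0, 0, 0],
  ],
  grip=[1, 1, 1, 1, 1, 1, 1, 1, 1, 1, 1, 1, 1, 1, 1],
)

```text
clock: 3.22
tool_pos: [0.5031, 0.1099, 0.2127]
eef_rot: [0.978, 0.21, 0.0, 0.0]
contact_force: [0.2, -0.2, -0.2]
opening: 0.998
finger_force: 0.0
```

Call:
play_rows(
  translation=[
    [0, 0, 0],
    [0, 0, 0],
    [0, 0, 0],
    [0, 0, 0],
    [0, 0, 0],
    [0, 0, 0],
    [0, 0, 0],
    [0, 0, 0],
    [0, 0, 0],
    [0, 0, 0],
    [0, 0, 0],
    [0, 0, 0],
    [0, 0, 0],
    [0, 0, 0],
  ],
  delta_rot=[
    [0, 0, -10],
    [0, 0, -10],
    [0, 0, -10],
    [0, 0, -10],
    [0, 0, -10],
    [0, 0, -10],
    [0, 0, -10],
    [0, 0, -10],
    [0, 0, -10],
    [0, 0, -10],
    [0, 0, -10],
    [0, 0, -10],
    [0, 0, -10],
    [0, 0, 0],
  ],
  grip=[1, 1, 1, 1, 1, 1, 1, 1, 1, 1, 1, 1, 1, 1],
)

```text
clock: 4.97
tool_pos: [0.5026, 0.1079, 0.2127]
eef_rot: [0.224, 0.975, 0.0, -0.0]
contact_force: [-0.3, -0.3, 0.6]
opening: 0.999
finger_force: 0.0
```

```bash
cat >> h.py <<'E'
def delta(xyz,yaw):
    "tool-frame shift and z-turn to TCP xyz with tool y at world angle yaw (deg)"
    s=r.get_state();M=R.from_quat(s["eef_rot"]).as_matrix();a=np.degrees(np.arctan2(M[1,1],M[0,1]))
    print("t",round(s["clock"],2),"pos",s["tool_pos"].round(4),"yaw",a.round(2),"tilt",M[:,2].round(4),"q",s["q"].round(2),"F",s["contact_force"].round(2),"op",round(s["opening"],3))
    return "shift",(M.T@(np.array(xyz)-s["tool_pos"])).round(4),"rz",round(-(yaw-a),2)
E
python3 -c "
from h import *
print(delta((.5025,.108,.18),64.5))"
```

```text
t 4.97 pos [0.5026 0.1079 0.2127] yaw 64.09 tilt [ 0.e+00  5.e-04 -1.e+00] q [ 0.08  0.75 -0.63  1.97  0.72  0.66  0.1 ] F [-0.32 -0.34  0.61] op 0.999
('shift', array([0.0001, 0.    , 0.0327]), 'rz', np.float64(-0.41))
```

Call:
play_rows(
  translation=[
    [0, 0, 0.02],
    [0, 0, 0.02],
    [0, 0, 0.02],
    [0, 0, 0.02],
    [0, 0, 0.01],
    [0, 0, 0.0095],
    [0, 0, 0],
    [0, 0, 0],
  ],
  delta_rot=[
    [0, 0, -0.4],
    [0, 0, 0],
    [0, 0, 0],
    [0, 0, 0],
    [0, 0, 0],
    [0, 0, 0],
    [0, 0, 0],
    [0, 0, 0],
  ],
  grip=[1, 1, 1, 1, 1, 1, 1, 1],
  squeeze=20,
)

```text
clock: 5.98
tool_pos: [0.5026, 0.1083, 0.1136]
eef_rot: [0.22, 0.976, 0.0, 0.0]
contact_force: [-0.4, 0.9, -0.7]
opening: 0.999
finger_force: 0.0
```

Call:
play_rows(
  translation=[
    [0, 0, 0],
    [0, 0, 0],
    [0, 0, 0],
    [0, 0, 0],
    [0, 0, 0],
    [0, 0, 0],
  ],
  delta_rot=[
    [0, 0, 0],
    [0, 0, 0],
    [0, 0, 0],
    [0, 0, 0],
    [0, 0, 0],
    [0, 0, 0],
  ],
  grip=[0.2, -0.2, -0.5, -1, -1, -1],
)

```text
clock: 6.72
tool_pos: [0.5024, 0.1082, 0.1132]
eef_rot: [0.22, 0.976, -0.0, 0.0]
contact_force: [-0.3, -1.3, -0.6]
opening: 0.344
finger_force: 0.0
```

```bash
python3 -c "
from h import *
print(delta((.5025,.108,.18),64.5))
im=r.snapshot('top');a=cv2.resize(im[181:231,184:250],(396,300),interpolation=2)
im=r.snapshot('scene');b=cv2.resize(im[186:236,192:258],(396,300),interpolation=2)
cv2.imwrite('pics/g1.png',np.hstack([a,b]))"
```

```text
t 6.72 pos [0.5024 0.1082 0.1132] yaw 64.63 tilt [ 0. -0. -1.] q [-0.03  0.9  -0.45  2.02  0.93  0.44 -0.08] F [-0.29 -1.25 -0.62] op 0.344
('shift', array([-0.0002, -0.0001, -0.0668]), 'rz', np.float64(0.13))
```

View pics/g1.png

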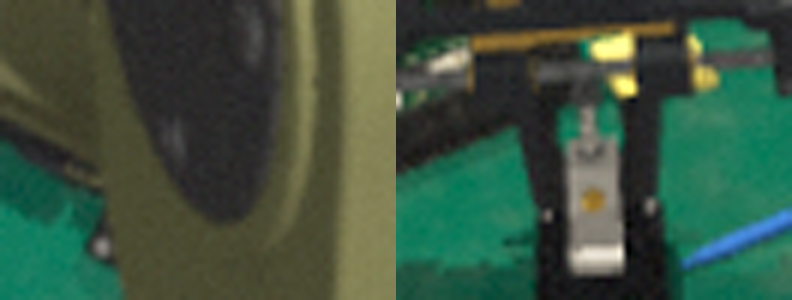

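The scene crop shows the fingers straddling the hub but not yet closed. The arm blocks the top view here. I'll keep closing.

Call:
play_rows(
  translation=[
    [0, 0, 0],
    [0, 0, 0],
    [0, 0, 0],
    [0, 0, 0],
  ],
  delta_rot=[
    [0, 0, 0],
    [0, 0, 0],
    [0, 0, 0],
    [0, 0, 0],
  ],
  grip=[-1, -1, -1, -1],
)

```text
clock: 7.32
tool_pos: [0.5025, 0.1083, 0.1132]
eef_rot: [0.22, 0.976, 0.0, 0.0]
contact_force: [0.3, 0.6, -0.9]
opening: 0.249
finger_force: 20.0
```

Call:
play_rows(
  translation=[
    [0, 0, -0.01],
    [0, 0, -0.02],
    [0, 0, -0.03],
    [0, 0, -0.03],
    [0, 0, 0],
  ],
  delta_rot=[
    [0, 0, 0],
    [0, 0, 0],
    [0, 0, 0],
    [0, 0, 0],
    [0, 0, 0],
  ],
  grip=[-1, -1, -1, -1, -1],
)

```text
clock: 7.95
tool_pos: [0.503, 0.1082, 0.2049]
eef_rot: [0.22, 0.976, 0.001, 0.001]
contact_force: [-0.4, 0.7, -4.3]
opening: 0.248
finger_force: 20.0
```

```bash
python3 -c "
from h import *
print(delta((.480,-.166,.18),64.6))
im=r.snapshot('scene');
cv2.imwrite('pics/s_lift.png',im)
print([(d['confidence'],d['point']) for d in r.look_for('scene','gauge')])"
```

```text
t 7.95 pos [0.503  0.1082 0.2049] yaw 64.59 tilt [ 0.0033  0.001  -1.    ] q [ 0.07  0.76 -0.62  1.98  0.74  0.64  0.09] F [-0.41  0.71 -4.27] op 0.248
('shift', array([-0.0968, -0.2576,  0.0245]), 'rz', np.float64(-0.01))
[(0.8, [0.4898, 0.1157, 0.154]), (0.54, [0.6914, -0.0506, 0.0248])]
```

Call:
play_rows(
  translation=[
    [-0.0121, -0.0322, 0],
    [-0.0121, -0.0322, 0],
    [-0.0121, -0.0322, 0],
    [-0.0121, -0.0322, 0.005],
    [-0.0121, -0.0322, 0.01],
    [-0.0121, -0.0322, 0.01],
    [-0.0121, -0.0322, 0.015],
    [-0.0121, -0.0322, 0.015],
    [0, 0, 0],
    [0, 0, 0],
    [0, 0, 0],
  ],
  delta_rot=[
    [0, 0, 0],
    [0, 0, 0],
    [0, 0, 0],
    [0, 0, 0],
    [0, 0, 0],
    [0, 0, 0],
    [0, 0, 0],
    [0, 0, 0],
    [0, 0, 0],
    [0, 0, 0],
    [0, 0, 0],
  ],
  grip=[-1, -1, -1, -1, -1, -1, -1, -1, -1, -1, -1],
)

```text
clock: 9.43
tool_pos: [0.4797, -0.1647, 0.1482]
eef_rot: [0.219, 0.976, 0.0, -0.0]
contact_force: [-0.0, 0.6, -3.6]
opening: 0.244
finger_force: 20.0
```

```bash
python3 -c "
from h import *
print(delta((.480,-.166,.15),64.6))
P=np.array([.480,-.166,.038]);print(proj('scene',[P,[.48,-.166,.078],[.48,-.166,.143]]),proj('top',[P]))
im=r.snapshot('scene')
b=cv2.resize(im[165:215,281:347],(396,300),interpolation=2)
im=r.snapshot('top');a=cv2.resize(im[196:246,292:358],(396,300),interpolation=2)
im0=cv2.imread('pics/s_lift.png');c=cv2.resize(im0[160:210,192:258],(396,300),interpolation=2)
cv2.imwrite('pics/g2.png',np.vstack([np.hstack([b,a]),np.hstack([c,c])]))"
```

```text
t 9.43 pos [ 0.4797 -0.1647  0.1482] yaw 64.75 tilt [ 1.e-04  1.e-03 -1.e+00] q [ 0.58  0.85 -0.56  2.03  0.91  0.53  0.48] F [-0.01  0.6  -3.57] op 0.244
('shift', array([-0.0008, -0.001 , -0.0018]), 'rz', np.float64(0.15))
[[314.11885241 195.49608631]
 [314.95022528 183.4980413 ]
 [316.37605836 162.92098153]] [[324.74417298 225.37485812]]
```

View pics/g2.png

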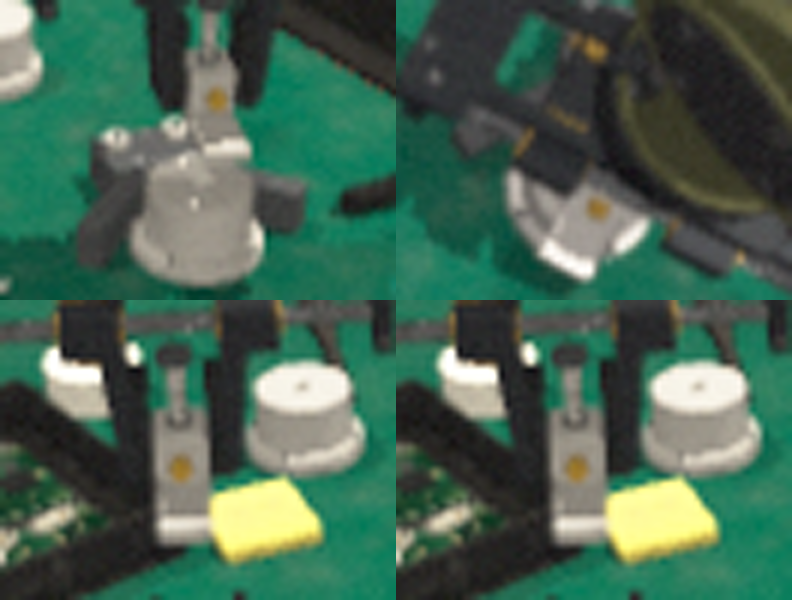

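The top-left crop shows the gauge hovering over the part, with brass at scene crop (217,99). In the top crop (top right) the brass is at (201,208). The lift picture shows the rod head at crop (177,55) and brass at (180,168).

```bash
python3 - <<'E'
from h import *
S2=lambda x,y:cp(x,y,281,165); T2=lambda x,y:cp(x,y,292,196); L=lambda x,y:cp(x,y,192,160)
b=tri(S2(217,99),T2(201,208));print("brass now",b)
g0=np.array([.5022,.1079]);
print("gauge est from brass shift:",b[:2]-[.48443,.11657]+g0," z",b[2]-.0632+.041)
# lift: head/brass with known z from arm
dz=.2049-.1132
print("lift head",atz("scene",L(177,50),.1055+dz),"brass",atz("scene",L(180,168),.0632+dz)," expect tool .503 .1082; brass shift expected ",.4844+.0006,.1166)
print("hover brass scene-only",atz("scene",S2(217,99),.0632+.1482-.1132))
print("hover foot end scene",[atz("scene",S2(*p),.076) for p in((200,158),(250,150))])
# original foot end scene  (crop offset 192,196)
print("start foot end",[atz("scene",cp(x,y,192,196),.041) for x,y in((172,210),(227,211))])
# part top circle centre in the first top picture
im=cv2.imread("pics/top0.png")
E
python3 - <<'E'
from h import *
# predicted pixel positions of gauge features if gauge axis = TCP axis, for hover
t=np.array([.4797,-.1647]);a=np.radians(-25.3);X=np.array([np.cos(a),np.sin(a)]);Y=np.array([-X[1],X[0]])
for nm,x,y,z in(("brass",-28,0,22),("endL",-45,11,8),("endR",-45,-11,8),("endLb",-45,11,0),("endRb",-45,-11,0)):
    P=np.r_[t+X*x/1e3+Y*y/1e3,.0762+z/1e3];
    u,v=proj("scene",[P])[0],proj("top",[P])[0]
    print(nm,"scene",((u-[281,165]+.5)*6-.5).round(),"top",((v-[292,196]+.5)*6-.5).round())
E
```

```text
brass now [ 0.46116075 -0.15594517  0.09808503]
gauge est from brass shift: [ 0.47893075 -0.16461517]  z 0.07588503266022995
lift head [0.50154177 0.10741967 0.1972    ] brass [0.48423583 0.11800608 0.1549    ]  expect tool .503 .1082; brass shift expected  0.485 0.1166
hover brass scene-only [ 0.46108436 -0.15568564  0.0982    ]
hover foot end scene [array([ 0.45244732, -0.14069753,  0.076     ]), array([ 0.44561397, -0.16422052,  0.076     ])]
start foot end [array([0.47291611, 0.13663905, 0.041     ]), array([0.45994218, 0.11747145, 0.041     ])]
brass scene [221. 107.] top [192. 225.]
endL scene [204. 154.] top [141. 253.]
endR scene [252. 151.] top [191. 280.]
endLb scene [203. 169.] top [137. 254.]
endRb scene [251. 166.] top [187. 282.]
```

```bash
python3 - <<'E'
from h import *
def dark(n,x,y,w=9):
    im=cv2.imread(f"pics/{n}0.png",0).astype(float);x0,y0=x-w,y-w
    p=im[y0:y+w+1,x0:x+w+1];m=np.clip(np.percentile(p,60)-12-p,0,None)
    yy,xx=np.mgrid[y0:y+w+1,x0:x+w+1];d=np.hypot(xx-x,yy-y)<7;m=m*d
    u,v=(m*xx).sum()/m.sum(),(m*yy).sum()/m.sum()
    return np.array([(u+.5)*.64-.5,(v+.5)*.64-.5])
s=dark("scene",491,305);t=dark("top",508,353)
h=tri(s,t);print(s,t,h,proj("scene",[h])-s,proj("top",[h])-t)
print(atz("scene",s,.038),atz("top",t,.038))
# white top disc in top picture
g=cv2.imread("pics/top0.png",0)[325:380,475:535];g=cv2.GaussianBlur(cv2.resize(g,None,fx=4,fy=4,interpolation=2),(5,5),1)
c=cv2.HoughCircles(g,cv2.HOUGH_GRADIENT,1,100,param1=100,param2=15,minRadius=50,maxRadius=85);print(c)
for x,y,rr in c[0]:
    u=((x+.5)/4-.5+475+.5)*.64-.5;v=((y+.5)/4-.5+325+.5)*.64-.5;print(u,v,rr*.64/4/376.5*.93,atz("top",(u,v),.038))
E
```

```text
[313.98888889 194.8405291 ] [324.82105131 225.26340426] [ 0.4800914  -0.1656332   0.04030558] [[ 0.05594392 -0.00042301]] [[-0.05020694 -0.04203601]]
[ 0.48300517 -0.16790349  0.038     ] [ 0.48028964 -0.16618322  0.038     ]
[[[120.5 120.5  79.2]]]
322.86 226.86 0.031301353 [ 0.47600695 -0.16143241  0.038     ]
```

Call:
play_rows(
  translation=[
    [-0.0017, -0.0006, 0.012],
    [0, 0, 0.012],
    [0, 0, 0.008],
    [0, 0, 0.003],
    [0, 0, 0.0015],
    [0, 0, 0],
  ],
  delta_rot=[
    [0, 0, 0],
    [0, 0, 0],
    [0, 0, 0],
    [0, 0, 0],
    [0, 0, 0],
    [0, 0, 0],
  ],
  grip=[-1, -1, -1, -1, -1, -1],
)

```text
clock: 10.28
tool_pos: [0.4808, -0.1673, 0.1118]
eef_rot: [0.22, 0.976, 0.0, 0.0]
contact_force: [0.5, -0.2, -3.7]
opening: 0.253
finger_force: 20.0
```

Call:
play_rows(
  translation=[
    [0, 0, 0.0007],
    [0, 0, 0],
  ],
  delta_rot=[
    [0, 0, 0],
    [0, 0, 0],
  ],
  grip=[-1, -1],
)

```text
clock: 10.52
tool_pos: [0.4809, -0.1673, 0.1112]
eef_rot: [0.22, 0.976, 0.0, 0.0]
contact_force: [0.0, -0.4, -3.2]
opening: 0.245
finger_force: 20.0
```

```bash
python3 -c "
from h import *
print(delta((.481,-.166,.1102),64.6))"
```

```text
t 10.53 pos [ 0.4809 -0.1673  0.1112] yaw 64.63 tilt [ 5.e-04  1.e-04 -1.e+00] q [ 0.54  0.91 -0.49  2.03  1.    0.45  0.4 ] F [ 0.04 -0.41 -3.16] op 0.245
('shift', array([0.0004, 0.0012, 0.001 ]), 'rz', np.float64(0.03))
```

Call:
play_rows(
  translation=[
    [0.0003, 0.0011, 0],
    [0, 0, 0],
    [0, 0, 0.0008],
    [0, 0, 0],
  ],
  delta_rot=[
    [0, 0, 0],
    [0, 0, 0],
    [0, 0, 0],
    [0, 0, 0],
  ],
  grip=[-1, -1, -1, -1],
)

```text
clock: 11.02
tool_pos: [0.4809, -0.1663, 0.1102]
eef_rot: [0.22, 0.976, -0.0, 0.0]
contact_force: [0.3, 0.7, -3.5]
opening: 0.248
finger_force: 20.0
```

Call:
play_rows(
  translation=[
    [0, 0, 0.0006],
    [0, 0, 0],
  ],
  delta_rot=[
    [0, 0, 0],
    [0, 0, 0],
  ],
  grip=[-1, -1],
)

```text
clock: 11.28
tool_pos: [0.4809, -0.1662, 0.1102]
eef_rot: [0.22, 0.976, -0.0, 0.0]
contact_force: [-1.9, 0.1, 6.1]
opening: 0.247
finger_force: 20.0
```

Call:
play_rows(
  translation=[
    [0, 0, -0.0005],
    [0, 0, 0],
    [0, 0, 0],
    [0, 0, 0],
    [0, 0, 0],
  ],
  delta_rot=[
    [0, 0, 0],
    [0, 0, 0],
    [0, 0, 0],
    [0, 0, 0],
    [0, 0, 0],
  ],
  grip=[-1, -0.45, -0.2, -0.1, -0.1],
)

```text
clock: 11.9
tool_pos: [0.481, -0.1662, 0.1101]
eef_rot: [0.22, 0.976, 0.0, 0.0]
contact_force: [-0.4, 0.7, -0.6]
opening: 0.454
finger_force: 0.0
```

Call:
play_rows(
  translation=[
    [0, 0, -0.01],
    [0, 0, -0.02],
    [0, 0, -0.02],
    [0, 0, -0.02],
    [0, 0, 0],
    [0, 0, 0],
  ],
  delta_rot=[
    [0, 0, 0],
    [0, 0, 0],
    [0, 0, 0],
    [0, 0, 0],
    [0, 0, 0],
    [0, 0, 0],
  ],
  grip=[-0.1, -0.1, -0.1, -0.1, -0.1, -0.1],
)

```text
clock: 12.65
tool_pos: [0.4806, -0.1664, 0.1799]
eef_rot: [0.22, 0.976, -0.0, -0.0]
contact_force: [0.8, 0.6, -0.0]
opening: 0.451
finger_force: 0.0
```

```bash
python3 -c "
from h import *
print(delta((.481,-.166,.17),64.6))
im=r.snapshot('scene');cv2.imwrite('pics/s_on.png',im)
b=cv2.resize(im[165:215,281:347],(396,300),interpolation=2)
im=r.snapshot('top');a=cv2.resize(im[196:246,292:358],(396,300),interpolation=2)
cv2.imwrite('pics/g3.png',np.hstack([b,a]))"
```

```text
t 12.65 pos [ 0.4806 -0.1664  0.1799] yaw 64.62 tilt [-4.e-04 -2.e-04 -1.e+00] q [ 0.62  0.81 -0.62  2.01  0.84  0.6   0.54] F [ 0.77  0.56 -0.03] op 0.451
('shift', array([-0.0002,  0.0005,  0.0099]), 'rz', np.float64(0.02))
```

View pics/g3.png

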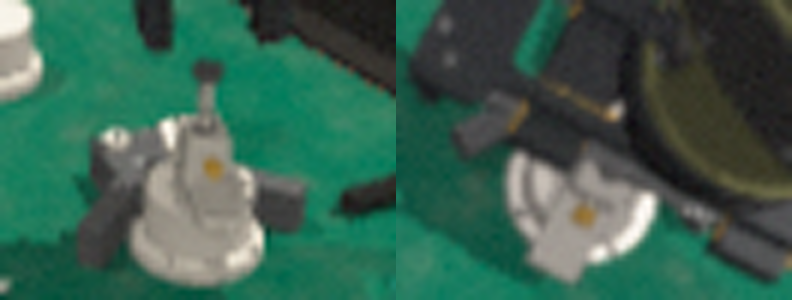

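The gauge now stands on the part, with the rod head at scene crop (207,68) and brass at scene (213,167) and top (187,215). I'll check how it lines up with the hole.

```bash
python3 - <<'E'
from h import *
print("head",atz("scene",cp(207,65,281,165),.103))
b=tri(cp(213,167,281,165),cp(187,215,292,196));print("brass",b,"gauge by brass",b[:2]-[.48443,.11657]+[.5022,.1079])
# consistent compare in scene: head at start vs tool
print("start head scene only",atz("scene",cp(190,26,192,196),.106))
print("hole scene only .038",atz("scene",[314,194.84],.038))
E
```

```text
head [ 0.48210505 -0.16625101  0.103     ]
brass [ 0.46225808 -0.15737041  0.06050602] gauge by brass [ 0.48002808 -0.16604041]
start head scene only [0.50336563 0.10812334 0.106     ]
hole scene only .038 [ 0.48299015 -0.16793208  0.038     ]
```

Call:
play_rows(
  translation=[
    [0, 0, 0],
    [0, 0, 0],
    [0, 0, 0],
    [0, 0, 0],
    [0, 0, 0],
    [0, 0, 0],
  ],
  delta_rot=[
    [0, 0, 0],
    [0, 0, 0],
    [0, 0, 0],
    [0, 0, 0],
    [0, 0, 0],
    [0, 0, 0],
  ],
  grip=[-1, -1, -1, -1, -1, -1],
  squeeze=10,
)

```text
clock: 13.5
tool_pos: [0.4809, -0.1663, 0.1801]
eef_rot: [0.22, 0.976, -0.0, 0.0]
contact_force: [0.3, 0.3, -0.6]
opening: 0.001
finger_force: 0.0
```

Call:
play_rows(
  translation=[
    [0, 0, 0.006],
    [0, 0, 0.005],
    [0, 0, 0.001],
    [0, 0, 0.001],
    [0, 0, 0.001],
    [0, 0, 0],
  ],
  delta_rot=[
    [0, 0, 0],
    [0, 0, 0],
    [0, 0, 0],
    [0, 0, 0],
    [0, 0, 0],
    [0, 0, 0],
  ],
  grip=[-1, -1, -1, -1, -1, -1],
)

```text
clock: 14.25
tool_pos: [0.4809, -0.1663, 0.1661]
eef_rot: [0.22, 0.976, -0.0, 0.0]
contact_force: [0.3, 0.2, 0.2]
opening: 0.007
finger_force: 0.0
```

Call:
play_rows(
  translation=[
    [0, 0, 0.0005],
    [0, 0, 0],
  ],
  delta_rot=[
    [0, 0, 0],
    [0, 0, 0],
  ],
  grip=[-1, -1],
)

```text
clock: 14.5
tool_pos: [0.481, -0.1663, 0.1657]
eef_rot: [0.22, 0.976, -0.0, 0.0]
contact_force: [-0.2, 0.5, -0.9]
opening: 0.004
finger_force: 0.0
```

Call:
play_rows(
  translation=[
    [0, 0, 0.0005],
    [0, 0, 0],
  ],
  delta_rot=[
    [0, 0, 0],
    [0, 0, 0],
  ],
  grip=[-1, -1],
)

```text
clock: 14.75
tool_pos: [0.481, -0.1662, 0.1653]
eef_rot: [0.22, 0.976, -0.0, 0.0]
contact_force: [-0.7, 0.8, 3.9]
opening: 0.006
finger_force: 1.6
```

Call:
play_rows(
  translation=[
    [0, 0, 0.0005],
    [0, 0, 0.0003],
  ],
  delta_rot=[
    [0, 0, 0],
    [0, 0, 0],
  ],
  grip=[-1, -1],
)

```text
clock: 15.0
tool_pos: [0.481, -0.1662, 0.1644]
eef_rot: [0.22, 0.976, -0.0, 0.0]
contact_force: [0.4, -0.9, 3.9]
opening: 0.006
finger_force: 1.8
```

Call:
play_rows(
  translation=[
    [0, 0, 0.0005],
    [0, 0, 0.0003],
  ],
  delta_rot=[
    [0, 0, 0],
    [0, 0, 0],
  ],
  grip=[-1, -1],
)

```text
clock: 15.25
tool_pos: [0.481, -0.1662, 0.1635]
eef_rot: [0.22, 0.976, -0.0, 0.0]
contact_force: [-0.9, -0.5, 3.5]
opening: 0.011
finger_force: 2.0
```

Call:
play_rows(
  translation=[
    [0, 0, 0.0008],
    [0, 0, 0.0008],
    [0, 0, 0.0008],
    [0, 0, 0.0008],
    [0, 0, 0.0008],
    [0, 0, 0.0008],
    [0, 0, 0.0004],
  ],
  delta_rot=[
    [0, 0, 0],
    [0, 0, 0],
    [0, 0, 0],
    [0, 0, 0],
    [0, 0, 0],
    [0, 0, 0],
    [0, 0, 0],
  ],
  grip=[-1, -1, -1, -1, -1, -1, -1],
)

```text
clock: 16.12
tool_pos: [0.481, -0.1662, 0.1583]
eef_rot: [0.22, 0.976, -0.0, 0.0]
contact_force: [-0.6, 0.3, 4.8]
opening: 0.003
finger_force: 2.4
```

Call:
play_rows(
  translation=[
    [0, 0, 0.0003],
    [0, 0, 0.0003],
  ],
  delta_rot=[
    [0, 0, 0],
    [0, 0, 0],
  ],
  grip=[-1, -1],
)

```text
clock: 16.38
tool_pos: [0.4809, -0.1662, 0.1577]
eef_rot: [0.22, 0.976, -0.0, 0.0]
contact_force: [-0.3, 0.3, 4.2]
opening: 0.004
finger_force: 2.5
```

Call:
play_rows(
  translation=[
    [0, 0, 0.0003],
    [0, 0, 0.0003],
  ],
  delta_rot=[
    [0, 0, 0],
    [0, 0, 0],
  ],
  grip=[-1, -1],
)

```text
clock: 16.62
tool_pos: [0.481, -0.1662, 0.1571]
eef_rot: [0.22, 0.976, 0.0, 0.0]
contact_force: [-0.4, 0.3, 4.9]
opening: 0.007
finger_force: 2.5
```

Call:
play_rows(
  translation=[
    [0, 0, 0.0003],
    [0, 0, 0.0003],
  ],
  delta_rot=[
    [0, 0, 0],
    [0, 0, 0],
  ],
  grip=[-1, -1],
)

```text
clock: 16.88
tool_pos: [0.4809, -0.1662, 0.1565]
eef_rot: [0.22, 0.976, -0.0, 0.0]
contact_force: [-0.4, 0.4, 4.8]
opening: 0.005
finger_force: 2.5
```

Call:
play_rows(
  translation=[
    [0, 0, 0.0003],
    [0, 0, 0.0003],
  ],
  delta_rot=[
    [0, 0, 0],
    [0, 0, 0],
  ],
  grip=[-1, -1],
)

```text
clock: 17.12
tool_pos: [0.4809, -0.1662, 0.1559]
eef_rot: [0.22, 0.976, -0.0, 0.0]
contact_force: [-0.4, -0.2, 5.2]
opening: 0.004
finger_force: 2.5
```

Call:
play_rows(
  translation=[
    [0, 0, 0.0003],
    [0, 0, 0.0003],
  ],
  delta_rot=[
    [0, 0, 0],
    [0, 0, 0],
  ],
  grip=[-1, -1],
)

```text
clock: 17.38
tool_pos: [0.4809, -0.1662, 0.1553]
eef_rot: [0.22, 0.976, -0.0, 0.0]
contact_force: [-0.6, 0.5, 5.1]
opening: 0.001
finger_force: 2.5
```

Call:
play_rows(
  translation=[
    [0, 0, 0.0003],
    [0, 0, 0.0003],
  ],
  delta_rot=[
    [0, 0, 0],
    [0, 0, 0],
  ],
  grip=[-1, -1],
)

```text
clock: 17.62
tool_pos: [0.4809, -0.1662, 0.1547]
eef_rot: [0.22, 0.976, 0.0, 0.0]
contact_force: [-1.3, -0.0, 4.9]
opening: 0.007
finger_force: 2.5
```

Call:
play_rows(
  translation=[
    [0, 0, 0.0003],
    [0, 0, 0.0003],
  ],
  delta_rot=[
    [0, 0, 0],
    [0, 0, 0],
  ],
  grip=[-1, -1],
)

```text
clock: 17.88
tool_pos: [0.4809, -0.1662, 0.1541]
eef_rot: [0.22, 0.976, -0.0, 0.0]
contact_force: [0.1, 0.9, 6.1]
opening: 0.003
finger_force: 2.5
```

Call:
play_rows(
  translation=[
    [0, 0, 0.0003],
    [0, 0, 0.0003],
  ],
  delta_rot=[
    [0, 0, 0],
    [0, 0, 0],
  ],
  grip=[-1, -1],
)

```text
clock: 18.12
tool_pos: [0.4809, -0.1662, 0.1535]
eef_rot: [0.22, 0.976, -0.0, 0.0]
contact_force: [-0.8, 0.4, 4.2]
opening: 0.005
finger_force: 2.5
```

Call:
play_rows(
  translation=[
    [0, 0, 0.0003],
    [0, 0, 0.0003],
  ],
  delta_rot=[
    [0, 0, 0],
    [0, 0, 0],
  ],
  grip=[-1, -1],
)

```text
clock: 18.38
tool_pos: [0.4809, -0.1662, 0.1529]
eef_rot: [0.22, 0.976, 0.0, 0.0]
contact_force: [-0.1, 0.8, 4.8]
opening: 0.006
finger_force: 2.5
```

Call:
play_rows(
  translation=[
    [0, 0, 0.0003],
    [0, 0, 0.0003],
  ],
  delta_rot=[
    [0, 0, 0],
    [0, 0, 0],
  ],
  grip=[-1, -1],
)

```text
clock: 18.62
tool_pos: [0.4809, -0.1662, 0.1523]
eef_rot: [0.22, 0.976, 0.0, 0.0]
contact_force: [0.1, 0.8, 5.0]
opening: 0.009
finger_force: 2.5
```

Call:
play_rows(
  translation=[
    [0, 0, 0.0003],
    [0, 0, 0.0003],
  ],
  delta_rot=[
    [0, 0, 0],
    [0, 0, 0],
  ],
  grip=[-1, -1],
)

```text
clock: 18.88
tool_pos: [0.4809, -0.1662, 0.1517]
eef_rot: [0.22, 0.976, 0.0, 0.0]
contact_force: [-0.9, 1.0, 5.5]
opening: 0.005
finger_force: 2.5
```

Call:
play_rows(
  translation=[
    [0, 0, 0.0003],
    [0, 0, 0.0003],
  ],
  delta_rot=[
    [0, 0, 0],
    [0, 0, 0],
  ],
  grip=[-1, -1],
)

```text
clock: 19.12
tool_pos: [0.4809, -0.1662, 0.1511]
eef_rot: [0.22, 0.976, 0.0, 0.0]
contact_force: [-0.6, 0.6, 5.3]
opening: 0.006
finger_force: 2.5
```

Call:
play_rows(
  translation=[
    [0, 0, 0.0003],
    [0, 0, 0.0003],
  ],
  delta_rot=[
    [0, 0, 0],
    [0, 0, 0],
  ],
  grip=[-1, -1],
)

```text
clock: 19.38
tool_pos: [0.4809, -0.1662, 0.1505]
eef_rot: [0.22, 0.976, -0.0, 0.0]
contact_force: [-0.3, -0.4, 5.3]
opening: 0.004
finger_force: 2.5
```

Call:
play_rows(
  translation=[
    [0, 0, 0.0003],
    [0, 0, 0.0003],
  ],
  delta_rot=[
    [0, 0, 0],
    [0, 0, 0],
  ],
  grip=[-1, -1],
)

```text
clock: 19.62
tool_pos: [0.4809, -0.1662, 0.1499]
eef_rot: [0.22, 0.976, 0.0, 0.0]
contact_force: [-1.7, -0.5, 4.9]
opening: 0.007
finger_force: 2.5
```

Call:
play_rows(
  translation=[
    [0, 0, 0.0003],
    [0, 0, 0.0003],
  ],
  delta_rot=[
    [0, 0, 0],
    [0, 0, 0],
  ],
  grip=[-1, -1],
)

```text
clock: 19.88
tool_pos: [0.4809, -0.1662, 0.1493]
eef_rot: [0.22, 0.976, -0.0, 0.0]
contact_force: [-0.9, 0.4, 6.3]
opening: 0.004
finger_force: 3.3
```

Call:
play_rows(
  translation=[
    [0, 0, 0.0003],
    [0, 0, 0],
  ],
  delta_rot=[
    [0, 0, 0],
    [0, 0, 0],
  ],
  grip=[-1, -1],
)

```text
clock: 20.12
tool_pos: [0.4809, -0.1661, 0.1492]
eef_rot: [0.22, 0.976, -0.0, 0.0]
contact_force: [0.2, 0.3, 6.6]
opening: 0.008
finger_force: 3.6
```

Call:
play_rows(
  translation=[
    [0, 0, 0.0003],
    [0, 0, 0],
  ],
  delta_rot=[
    [0, 0, 0],
    [0, 0, 0],
  ],
  grip=[-1, -1],
)

```text
clock: 20.38
tool_pos: [0.481, -0.1661, 0.1491]
eef_rot: [0.22, 0.976, -0.0, 0.0]
contact_force: [-1.3, -0.3, 9.8]
opening: 0.007
finger_force: 4.7
```

Call:
play_rows(
  translation=[
    [0, 0, 0.0001],
    [0, 0, 0],
    [0, 0, 0],
  ],
  delta_rot=[
    [0, 0, 0],
    [0, 0, 0],
    [0, 0, 0],
  ],
  grip=[-1, -1, -1],
)

```text
clock: 20.75
tool_pos: [0.481, -0.1661, 0.1491]
eef_rot: [0.22, 0.976, -0.0, 0.0]
contact_force: [-0.6, 0.5, 10.1]
opening: 0.005
finger_force: 5.1
```

Call:
play_rows(
  translation=[
    [0, 0, -0.004],
    [0, 0, -0.01],
    [0, 0, -0.01],
    [0, 0, -0.008],
    [0, 0, 0],
    [0, 0, 0],
    [0, 0, 0],
    [0, 0, 0],
  ],
  delta_rot=[
    [0, 0, 0],
    [0, 0, 0],
    [0, 0, 0],
    [0, 0, 0],
    [0, 0, 0],
    [0, 0, 0],
    [0, 0, 0],
    [0, 0, 0],
  ],
  grip=[-1, -1, -1, 0, 0, 0, 0, 0],
  squeeze=20,
)

```text
clock: 21.75
tool_pos: [0.4808, -0.1662, 0.1804]
eef_rot: [0.22, 0.976, -0.0, -0.0]
contact_force: [-0.1, -0.0, -0.0]
opening: 0.497
finger_force: 0.0
```

```bash
python3 -c "
from h import *
print(delta((.481,-.1662,.1107),64.6))
im=r.snapshot('scene')
b=cv2.resize(im[165:215,281:347],(396,300),interpolation=2)
im=r.snapshot('top');a=cv2.resize(im[196:246,292:358],(396,300),interpolation=2)
cv2.imwrite('pics/g4.png',np.hstack([b,a]))"
```

```text
t 21.75 pos [ 0.4808 -0.1662  0.1804] yaw 64.63 tilt [-4.e-04  0.e+00 -1.e+00] q [ 0.62  0.81 -0.63  2.01  0.83  0.61  0.54] F [-0.14 -0.   -0.02] op 0.497
('shift', array([-0.0002,  0.0001,  0.0697]), 'rz', np.float64(0.03))
```

View pics/g4.png

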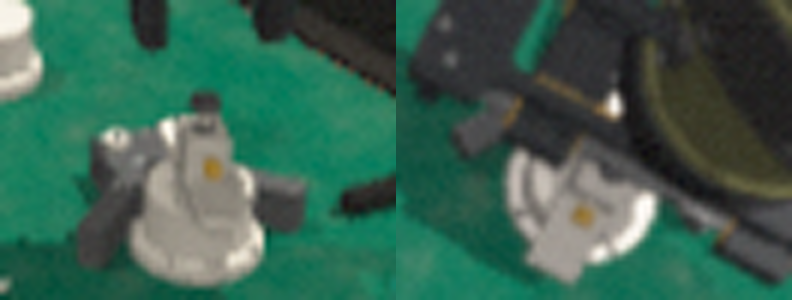

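The rod head has dropped to scene crop (205,100) and the gauge has not moved. I'll regrip at the same height and lift straight up.

Call:
play_rows(
  translation=[
    [0, 0, 0.02],
    [0, 0, 0.02],
    [0, 0, 0.02],
    [0, 0, 0.0095],
    [0, 0, 0],
    [0, 0, 0],
    [0, 0, 0],
    [0, 0, 0],
    [0, 0, 0],
    [0, 0, 0],
    [0, 0, 0],
  ],
  delta_rot=[
    [0, 0, 0],
    [0, 0, 0],
    [0, 0, 0],
    [0, 0, 0],
    [0, 0, 0],
    [0, 0, 0],
    [0, 0, 0],
    [0, 0, 0],
    [0, 0, 0],
    [0, 0, 0],
    [0, 0, 0],
  ],
  grip=[0, 0, 0, 0, -0.2, -0.4, -1, -1, -1, -1, -1],
  squeeze=20,
)

```text
clock: 23.22
tool_pos: [0.4813, -0.1663, 0.1117]
eef_rot: [0.22, 0.976, -0.0, 0.001]
contact_force: [-0.6, -0.4, 4.9]
opening: 0.247
finger_force: 20.0
```

Call:
play_rows(
  translation=[
    [0, 0, -0.005],
    [0, 0, -0.01],
    [0, 0, -0.02],
    [0, 0, -0.03],
    [0, 0, -0.03],
    [0, 0, 0],
  ],
  delta_rot=[
    [0, 0, 0],
    [0, 0, 0],
    [0, 0, 0],
    [0, 0, 0],
    [0, 0, 0],
    [0, 0, 0],
  ],
  grip=[-1, -1, -1, -1, -1, -1],
)

```text
clock: 23.98
tool_pos: [0.4817, -0.1664, 0.2078]
eef_rot: [0.22, 0.976, 0.0, 0.002]
contact_force: [-0.2, 0.1, -4.4]
opening: 0.251
finger_force: 20.0
```

```bash
python3 -c "
from h import *
print(delta((.5027,.1084,.205),64.5))"
```

```text
t 23.98 pos [ 0.4817 -0.1664  0.2078] yaw 64.6 tilt [ 3.7e-03 -6.0e-04 -1.0e+00] q [ 0.65  0.77 -0.67  1.99  0.78  0.66  0.59] F [-0.25  0.11 -4.42] op 0.251
('shift', array([0.0989, 0.2572, 0.0027]), 'rz', np.float64(0.1))
```

Call:
play_rows(
  translation=[
    [0.0124, 0.0322, 0],
    [0.0124, 0.0322, 0],
    [0.0124, 0.0322, 0],
    [0.0124, 0.0322, 0],
    [0.0124, 0.0322, 0],
    [0.0124, 0.0322, 0],
    [0.0124, 0.0322, 0],
    [0.0124, 0.0322, 0],
    [0, 0, 0.02],
    [0, 0, 0.02],
    [0, 0, 0],
    [0, 0, 0],
  ],
  delta_rot=[
    [0, 0, 0],
    [0, 0, 0],
    [0, 0, 0],
    [0, 0, 0],
    [0, 0, 0],
    [0, 0, 0],
    [0, 0, 0],
    [0, 0, 0],
    [0, 0, 0],
    [0, 0, 0],
    [0, 0, 0],
    [0, 0, 0],
  ],
  grip=[-1, -1, -1, -1, -1, -1, -1, -1, -1, -1, -1, -1],
)

```text
clock: 25.48
tool_pos: [0.5015, 0.109, 0.166]
eef_rot: [0.22, 0.976, -0.0, -0.0]
contact_force: [1.0, 0.3, -3.5]
opening: 0.246
finger_force: 20.0
```

```bash
python3 -c "
from h import *
print(delta((.5027,.1084,.120),64.5))
im=r.snapshot('scene')
b=cv2.resize(im[176:236,190:270],(800,600),interpolation=2)
cv2.imwrite('pics/g5.png',b)"
```

```text
t 25.48 pos [0.5015 0.109  0.166 ] yaw 64.63 tilt [-6.e-04 -1.e-04 -1.e+00] q [ 0.03  0.82 -0.56  2.    0.82  0.56  0.02] F [ 1.01  0.27 -3.46] op 0.246
('shift', array([-0.0013, -0.    ,  0.046 ]), 'rz', np.float64(0.13))
```

View pics/g5.png

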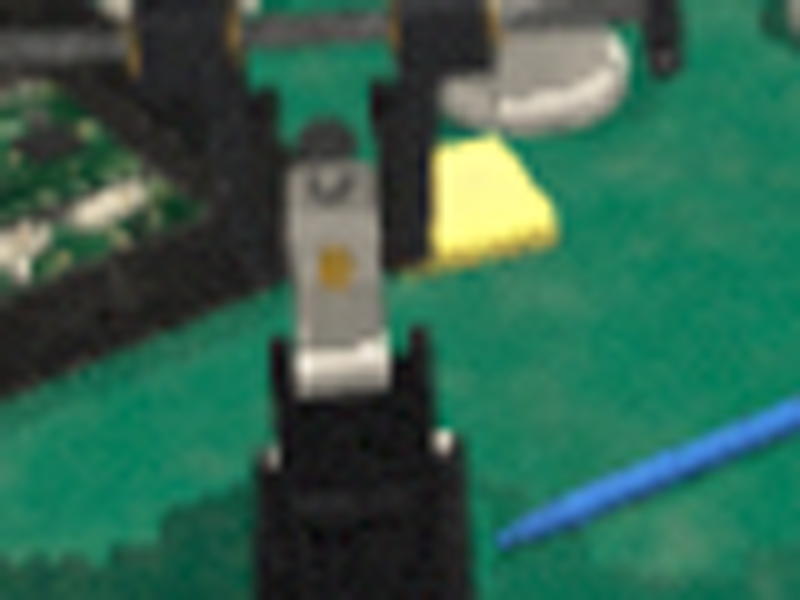

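The gauge hangs level over the rest, its foot (px 295–390) between the upright horns (px 275–430). I'll lower it.

Call:
play_rows(
  translation=[
    [-0.0013, 0, 0.015],
    [0, 0, 0.015],
    [0, 0, 0.01],
    [0, 0, 0.008],
    [0, 0, 0.002],
    [0, 0, 0],
  ],
  delta_rot=[
    [0, 0, 0],
    [0, 0, 0],
    [0, 0, 0],
    [0, 0, 0],
    [0, 0, 0],
    [0, 0, 0],
  ],
  grip=[-1, -1, -1, -1, -1, -1],
)

```text
clock: 26.28
tool_pos: [0.5029, 0.1086, 0.1161]
eef_rot: [0.22, 0.976, 0.0, 0.0]
contact_force: [0.5, 0.2, -3.5]
opening: 0.247
finger_force: 20.0
```

Call:
play_rows(
  translation=[
    [0, 0, 0.0007],
    [0, 0, 0],
  ],
  delta_rot=[
    [0, 0, 0],
    [0, 0, 0],
  ],
  grip=[-1, -1],
)

```text
clock: 26.52
tool_pos: [0.503, 0.1085, 0.1157]
eef_rot: [0.22, 0.976, 0.0, 0.0]
contact_force: [-0.2, -0.2, -3.4]
opening: 0.249
finger_force: 20.0
```

Call:
play_rows(
  translation=[
    [0, 0, 0.0007],
    [0, 0, 0.0003],
    [0, 0, 0],
  ],
  delta_rot=[
    [0, 0, 0],
    [0, 0, 0],
    [0, 0, 0],
  ],
  grip=[-1, -1, -1],
)

```text
clock: 26.9
tool_pos: [0.503, 0.1085, 0.1147]
eef_rot: [0.22, 0.976, 0.0, 0.0]
contact_force: [-0.6, -0.3, 0.6]
opening: 0.247
finger_force: 20.0
```

Call:
play_rows(
  translation=[
    [0, 0, 0.0001],
    [0, 0, 0],
    [0, 0, 0],
    [0, 0, 0],
    [0, 0, 0],
    [0, 0, 0],
    [0, 0, -0.01],
    [0, 0, -0.03],
    [0, 0, -0.03],
    [0, 0, -0.03],
    [0, 0, -0.03],
    [0, 0, 0],
  ],
  delta_rot=[
    [0, 0, 0],
    [0, 0, 0],
    [0, 0, 0],
    [0, 0, 0],
    [0, 0, 0],
    [0, 0, 0],
    [0, 0, 0],
    [0, 0, 0],
    [0, 0, 0],
    [0, 0, 0],
    [0, 0, 0],
    [0, 0, 0],
  ],
  grip=[-0.4, -0.2, 0.2, 0.4, 0.4, 0.4, 0.4, 0.4, 0.4, 0.4, 0.4, 0.4],
)

```text
clock: 28.4
tool_pos: [0.5037, 0.109, 0.2466]
eef_rot: [0.22, 0.976, 0.001, 0.002]
contact_force: [0.9, 0.6, 0.5]
opening: 0.699
finger_force: 0.0
```

```bash
python3 -c "
from h import *
print(delta((.5027,.1084,.23),64.5))
im=r.snapshot('scene')
a=cv2.resize(im[196:246,192:258],(396,300),interpolation=2)
b=cv2.resize(im[175:225,281:347],(396,300),interpolation=2)
cv2.imwrite('pics/g6.png',np.hstack([a,b]))
print([(d['confidence'],d['point'].round(3) if hasattr(d['point'],'round') else d['point']) for t in('rod_head','part_1') for d in r.look_for('scene',t)])"
```

```text
t 28.4 pos [0.5037 0.109  0.2466] yaw 64.61 tilt [ 0.0044  0.0015 -1.    ] q [ 0.11  0.71 -0.69  1.94  0.67  0.73  0.15] F [0.87 0.65 0.47] op 0.699
('shift', array([ 0.0008, -0.001 ,  0.0166]), 'rz', np.float64(0.11))
[(0.91, [0.3365, -0.1918, 0.0277]), (0.84, [0.6651, -0.1651, 0.0241]), (0.79, [0.4644, -0.158, 0.0248]), (0.76, [0.354, -0.0975, 0.0276]), (0.75, [0.6899, -0.0474, 0.0264])]
```

View pics/g6.png

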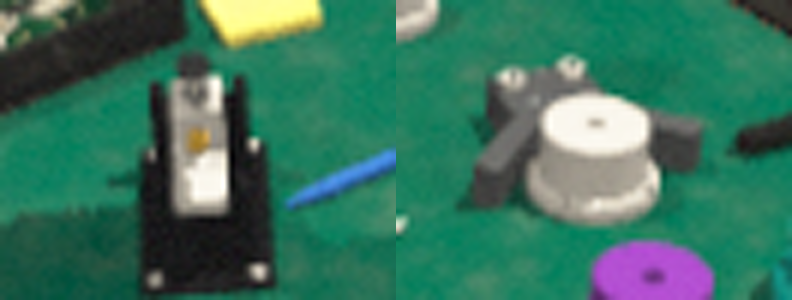

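The gauge sits in its rest in the same place as at the start (foot end at crop (200,210)), with the rod head lowered to (194,65). The part has not moved in the stop, and its hole is still at (201,123). I'm handing in.

```bash
python3 -c "
from h import *
print(r.finish_job())"
```

```text
the job is handed in; nothing more can be done
None
```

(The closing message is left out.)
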